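# Hold the long glass cell in the light path of the reader

## Robot

A 6-joint arm with a two-finger parallel gripper is mounted at the origin on the work surface. World frame = base frame: x ahead of the robot, y to its left, z up, the work surface at z = 0. Lengths are in mm, angles in rad, forces in N, time in s.
With the tool pointing down it reaches from about 275 to 750 mm from the base axis. Payload 10.2 kg.
Tool frame: the origin (TCP) lies at the very end of the fingers, on their centre line; the grasp point (between the pads) lies ctrl.grip_depth behind it (ctrl.grip_depth is the distance from the TCP to the grasp point, in mm); z points along the fingers, y is the direction in which the jaws open and shut (so a half turn about z gives the same grasp; the last joint's range is limited). The gripper opens to 85 mm and grips with 20 to 120 N. Pads are 22 mm wide; open, the fingers measure 114 mm over their backs; the gripper's body (76 mm by 85 mm) begins 54 mm behind the grasp point. The pads swing forward as they close: fully open they stand 13 mm farther back than shut.
Start: joints at [-1.492, 0.313, 1.498, -0, 1.331, -0.223], TCP at [156.038, -501.282, 204.794] pointing down, gripper open.
Joint ranges: [-2.94, 2.94], [-0.97, 2.17], [0.19, 2.56], [-1.23, 4.37], [0.02, 3.11], [-2.88, 2.88]. Speed limits (rad/s): [2.39, 2.39, 3.01, 3.14, 3.14, 3.14].

## Interface

Orientations are given as a unit quaternion [w, x, y, z].
In Python, from rig import telemetry, eyes, ctrl, nets gives the robot as it stands. The module is installed in compiled form; this text tells all that it offers.
- The arm moves only by the tool drive_tool, never from a script. Its argument "series" is text: rows parted by semicolons, each of 7 numbers parted by spaces: the shift along the tool's x, y, z normalised to -1 to 1, where 1 is 0.12 m, then the turn, a rotation vector about the tool's x, y, z normalised to -1 to 1, where 1 is 0.5 rad, then the opening, from 0 (shut) to 1 (fully open). In form: tx ty tz wx wy wz hand; .... A call has 1 to 20 rows; each row is the pose to reach, as a shift and turn from the pose measured when the call began, along the tool's axes at that moment; what a row does not reach only later rows make up. A row lasts 1/10 s, in which the tool goes at most 50 mm and 8.59 degrees, less where a joint would pass 70% of its speed; a pose out of reach is approached as far as the arm can. A call with a number of a shift or a turn outside -1 to 1 is refused whole. A call with a gripper value outside its range is refused whole. The fingers move at their own pace and stop on an object; "newtons" is the grip in N (left out, the last holds). Time passes only in rows, so rows that repeat a pose let the fingers close. It gives the time, the measured TCP pose, the force and the opening at its end, in the units of the state.
- telemetry.sense(): the state, without advancing time (a new reading comes with each control period).
- eyes.capture(name): name is "side" or "top"; returns a dict with "frame" (420x560x3 uint8, red, green, blue), "fx", "fy", "cx", "cy" (pixels), "D" ([k1, k2, p1, p2, k3] as OpenCV has them; the pictures are not rectified), "view" (4x4, takes a point from world to camera coordinates). Camera axes: x right, y up, looking along -z (the intrinsics and any distortion apply to the point x, -y, -z); pixel columns grow to the right and rows downward; lengths in mm; the calibration is good to about 2 mm. A picture is of the moment at which its call begins. There is no depth.
- ctrl.finish_job(): hands the job in, once; it reports no verdict.
Trained networks look in a picture, given as the dict that the camera call returned (one of the last four; its "shot" number tells which), for a name from the list of things; names that differ only in an ending like _2 or _b are one class to them, and where a whole thing is asked for, a point or a joint stands for the part that bears it (a point fixed in the world has none). Each returns a list of dicts, best first, with "confidence" (0 to 1); they miss things now and then, are a little off and sometimes report something else, mostly with a low value. They report only what shows in the picture. A call takes as long as a camera call.
- nets.spot_in(name, picture): "rect" ([left, top, right, bottom] in pixels, round what is visible of it).
The state is a dict: "time_s": time; "joints": joint angles; "dq": joint speeds; "tau": joint torques, N m; "eef_pos": TCP position; "ee_rot": TCP orientation; "force": force on the tool from outside, world axes, zero at the start; "wrist_torque": the same for the moment, N m; "grip_width": opening from 0.0 (shut) to 1.0 (fully open).
Only numpy, scipy, OpenCV 4.12 (cv2) and the standard library are available. Lean on these libraries where they do the work, as an engineer would, in place of code of your own. Each camera call takes 0.05 s, during which the arm holds its last target. There are 200 camera calls.

## Task

Pull the drawer of the desktop drawer unit all the way out to its stop and leave it out. Take the long glass cell from the holder in the drawer, gripping it only by its two long frosted sides and never touching its clear end windows, and hold it upright in the light path of the reader: midway between the two facing heads, centred on the beam, with its clear end windows squarely facing the lenses. Finish while still holding it there in the air, not touching the reader; keep the cell upright all along, leave the short square cuvette in its slot and do not disturb the other things on the desk.

Things in the scene. Friction and masses are not known exactly. Their poses are not given: they have to be found in the camera images.
- drawer (a joint): how far the one drawer of the white desktop drawer unit is pulled out, m: 0 shut, 0.140 at its stop; it slides with light friction (about 2 N) and stays where it is left. It comes out along the unit's -x
- drawer_bar (a point): middle of the drawer's steel bar handle, 86 mm above the desk; moves with the drawer. Bar 10 mm thick, 100 mm long along its y, its centre 36 mm in front of the drawer's face (which looks to -x, towards the robot), on a small post 43 mm either side of the middle. The unit's top is 24 mm higher than the bar's centre and begins 36 mm behind it (drawer shut)
- unit: white desktop drawer unit, fixed, 235 x 210 x 110 mm (x, y, z); origin under its centre, front to its -x. Papers on the rear of its top, up to 22 mm high. Drawer floor 22 mm, tray sides 56 mm, front panel (12 mm thick) 99 mm above the desk
- holder: loose black plastic holder, 122 x 52 mm, on the drawer floor, carried along by the drawer (hidden while shut); origin under its centre. Two slots along its x: the long cell's at x = -22 mm, the short cuvette's at +40 mm; slot floors 6 mm, rims 14 mm above the origin. With the drawer out, the long cell is roughly 70 mm behind the drawer's face and 70 mm in front of the unit
- cell_mid (a point): centre of the long glass cell, 40 mm long (x), 20 mm wide (y), 56 mm tall (z up), 40 to 80 g. Its long sides at y = +-10 mm are frosted, the ends at x = +-20 mm have clear windows; white 6 mm cap flush with the sides. It stands in its slot with 1.5 mm play, lowest 8 mm hidden: from 20 mm below to 28 mm above this centre it is free to grip. In the holder the centre is 56 mm above the desk
- window_a: clear window at the cell's +x end, set back 2 mm inside the edges of the frosted sides, 14 mm wide (y) and 46 mm tall; origin at its centre. Must not be touched
- window_b: the same at the cell's -x end
- short_mid (a point): centre of the short square cuvette, 14 x 14 x 36 mm, white cap, standing in the other slot of the holder; it stays there
- short_slot (a point): middle of the floor of the short cuvette's slot in the holder (18 mm below the short cuvette's centre)
- reader: white cell reader, fixed to the desk: base 110 x 210 x 22 mm (x, y, z), origin under its centre, with two heads 66 mm wide along x and up to 102 mm above the desk that face each other along its y; their inner faces are at y = +-51 mm. Bright lens on the +y head, dark lens on the -y head
- beam_mid (a point): middle of the reader's light path, 75 mm above the desk, half-way between the two lenses; axes as the reader's, so the beam runs along this frame's y
- mug: white mug, 76 mm wide, 90 mm tall, bystander; origin under its centre
- jar: white jar, 44 mm wide, 65 mm tall, bystander; origin under its centre
- gel: clear bottle, 60 mm wide, 160 mm tall, bystander; origin under its centre
- stapler: stapler, 130 mm long, 50 mm tall, bystander; origin under its centre
- tape: roll of tape lying flat, 80 mm wide, 20 mm tall, bystander; origin under its centre
- pencup: dark pen cup, 72 mm wide, 180 mm tall with pens, bystander; origin under its centre

How it is judged (in metres and radians):
On the way, in this order (a step that is already met when the one before it is completed fails the run):
1. the drawer is pulled out to its stop (value of joint drawer above 0.132 m), for 0.2 s.
2. the fingers hold the long cell, lifted clear of its holder (height (world z) of cell_mid above 0.07 m and contact force between the fingers and cell above 0.5 N and contact force between cell and holder below 0.1 N), for 0.2 s.
At the end, for the whole second after the job is handed in: Fingers still hold the cell: upright and along the beam within 8 deg, centre within 6 mm sideways, 10 mm in height and 20 mm along of the mid light path, still, clear of the reader; drawer at least 120 mm out; short cuvette in its slot (x of cell_mid in the frame of beam_mid between -0.006 and 0.006 m and z of cell_mid in the frame of beam_mid between -0.01 and 0.01 m and y of cell_mid in the frame of beam_mid between -0.02 and 0.02 m and angle between the x axis of cell_mid and the y axis of beam_mid, either way round below 0.14 rad and angle between cell_mid's own z axis and vertical below 0.14 rad and contact force between the fingers and cell above 0.5 N and contact force between cell and reader below 0.05 N and linear speed of cell below 0.03 m/s and value of joint drawer above 0.12 m and distance between short_mid and short_slot below 0.026 m); the arm keeps its last pose, push and grip.
It fails at once if the robot touches a clear window of the cell (contact force between any of the fingers, the arm and window_a above 0.5 N or contact force between any of the fingers, the arm and window_b above 0.5 N).
It fails at once if the long cell is tipped by more than 35 degrees (angle between cell_mid's own z axis and vertical above 0.6 rad).
It fails at once if the cell bumps against the reader (contact force between cell and reader above 3 N).
It fails at once if another thing on the desk is knocked more than 30 mm away (distance of any of mug, jar, gel, stapler, tape, pencup from where it was at the start of the episode above 0.03 m).
It also fails if it takes over 59 s, if anything falls off the work surface, if the arm or the gripper's body presses on something with over 40 N, if the wrist force passes 120 N, or if a joint passes its speed limit or range.

## Working session

There is one attempt and no reset: what is moved stays moved. The work goes in short steps, Python scripts to look and compute and a tool call to move; the robot and the scene stay as the last step left them, time stands still between calls to the robot, and variables do not carry over. Pictures are saved under pics/ and viewed, about 8 in all and at most 12, crops included, and the job is handed in when it is done.

Besides the shell and the picture viewer there is one more tool, called after ">>>" by a JSON object that holds its "op" and its "data". drive_tool: Moves the arm, as the interface text tells. Scaled input: -1 to 1 covers 0.12 m each way for a shift and 0.5 rad each way for a turn. Its arguments: {"type":"object","properties":{"series":{"type":"string"},"newtons":{"type":"number"}},"required":["series"]}

```bash
mkdir -p pics
cat > h.py <<'E'
import numpy as np, cv2, json
from rig import telemetry, eyes, ctrl, nets
def K(p): return np.array([[p["fx"],0,p["cx"]],[0,p["fy"],p["cy"]],[0,0,1.]])
def save(p,name): cv2.imwrite("pics/"+name,cv2.cvtColor(p["frame"],cv2.COLOR_RGB2BGR))
F=np.diag([1,-1,-1.])
def proj(p,X):
    V=np.array(p["view"]); R=F@V[:3,:3]; t=F@V[:3,3]
    return cv2.projectPoints(np.float64(X).reshape(-1,1,3),cv2.Rodrigues(R)[0],t,K(p),np.float64(p["D"]))[0].reshape(-1,2)
def ray(p,uv):
    V=np.array(p["view"]); n=cv2.undistortPoints(np.float64(uv).reshape(1,1,2),K(p),np.float64(p["D"])).ravel()
    d=V[:3,:3].T@np.array([n[0],-n[1],-1]); return -V[:3,:3].T@V[:3,3], d/np.linalg.norm(d)
def onz(p,uv,z):
    o,d=ray(p,uv); return o+d*(z-o[2])/d[2]
E
python3 - <<'E'
from h import *
s=telemetry.sense(); print({k:np.round(v,3).tolist() for k,v in s.items()}, ctrl.grip_depth)
for n in("side","top"):
    p=eyes.capture(n); save(p,n+"0.png"); V=np.array(p["view"])
    print(n,"cam",(-V[:3,:3].T@V[:3,3]).round(), "axis",(-V[2,:3]).round(3),p["fx"],p["D"])
    for t in "unit drawer drawer_bar reader mug jar gel stapler tape pencup".split():
        print(t,[(np.round(r["rect"]).tolist(),round(r["confidence"],2)) for r in nets.spot_in(t,p)[:2]])
E
```

```text
{'time_s': 0.0, 'joints': [-1.492, 0.313, 1.498, 0.0, 1.331, -0.223], 'dq': [0.001, -0.0, -0.001, 0.001, -0.0, 0.001], 'tau': [-0.002, -41.227, -25.974, -0.0, 0.004, -0.0], 'eef_pos': [156.009, -500.97, 204.251], 'ee_rot': [-0.001, 0.989, 0.15, 0.0], 'force': [-0.43, -0.33, 1.342], 'wrist_torque': [0.031, 0.007, -0.019], 'grip_width': 1.0} 18.700000000000003
side cam [  100. -1097.   856.] axis [ 0.353  0.773 -0.527] 536.6829957892448 [0.05476836 0.         0.         0.         0.        ]
unit [([242.0, 152.0, 351.0, 235.0], 0.69)]
drawer [([242.0, 178.0, 287.0, 232.0], 0.92), ([242.0, 153.0, 353.0, 234.0], 0.29)]
drawer_bar [([248.0, 176.0, 284.0, 230.0], 0.64), ([275.0, 234.0, 332.0, 323.0], 0.57)]
reader [([271.0, 234.0, 336.0, 322.0], 0.94)]
mug [([346.0, 214.0, 390.0, 257.0], 0.98)]
jar [([361.0, 255.0, 379.0, 287.0], 0.87), ([272.0, 234.0, 331.0, 323.0], 0.67)]
gel [([379.0, 266.0, 412.0, 329.0], 0.75), ([243.0, 176.0, 290.0, 233.0], 0.49)]
stapler [([348.0, 326.0, 400.0, 373.0], 0.65)]
tape [([216.0, 166.0, 244.0, 182.0], 0.64)]
pencup [([179.0, 130.0, 204.0, 178.0], 0.79), ([345.0, 214.0, 389.0, 254.0], 0.33)]
top cam [ 338.   42. 1539.] axis [ 0.195 -0.004 -0.981] 524.6796218781108 [0.05770102 0.         0.         0.         0.        ]
unit [([182.0, 129.0, 266.0, 231.0], 0.92)]
drawer [([193.0, 203.0, 267.0, 235.0], 0.75)]
drawer_bar [([195.0, 205.0, 267.0, 232.0], 0.85)]
reader [([308.0, 212.0, 388.0, 257.0], 0.68)]
mug [([298.0, 137.0, 332.0, 171.0], 0.55)]
jar [([347.0, 166.0, 368.0, 188.0], 0.63)]
gel [([398.0, 168.0, 428.0, 198.0], 0.56), ([309.0, 210.0, 390.0, 257.0], 0.18)]
stapler [([418.0, 195.0, 446.0, 238.0], 0.84)]
tape [([120.0, 212.0, 150.0, 238.0], 0.9)]
pencup [([85.0, 246.0, 126.0, 277.0], 0.92)]
```

Run:
```python
import cv2
a=cv2.imread("pics/top0.png")[110:300,70:470]; cv2.imwrite("pics/topc.png",cv2.resize(a,None,fx=2,fy=2,interpolation=cv2.INTER_CUBIC))
a=cv2.imread("pics/side0.png")[120:390,160:430]; cv2.imwrite("pics/sidec.png",cv2.resize(a,None,fx=2.2,fy=2.2,interpolation=cv2.INTER_CUBIC))
```

```text
(no output)
```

View pics/topc.png

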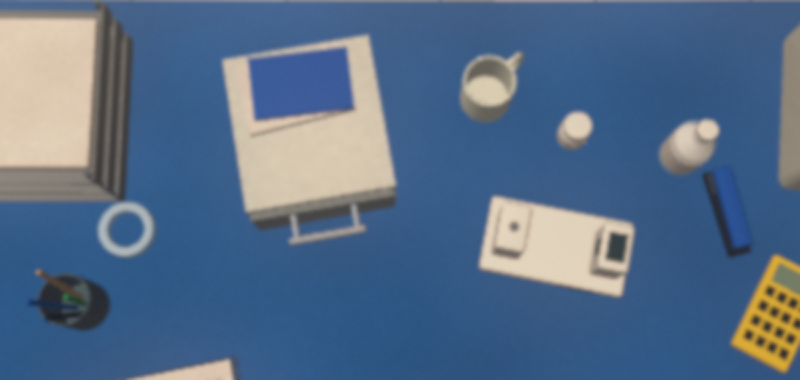

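View pics/sidec.png

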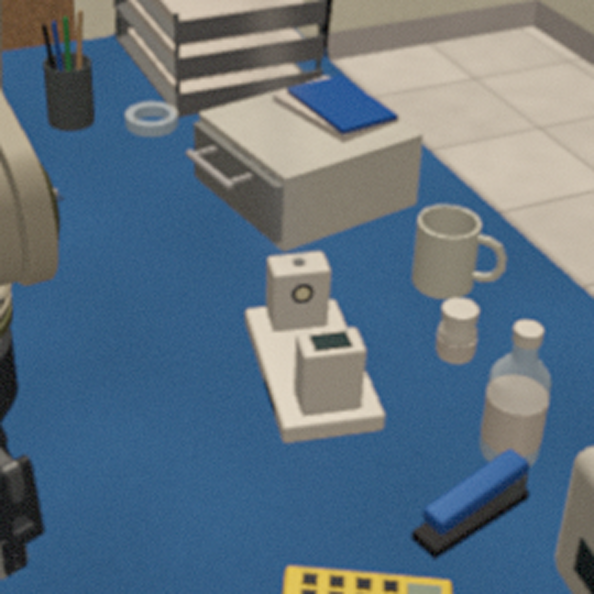

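```bash
cat > fit.py <<'E'
from h import *
from scipy.optimize import least_squares
def pose(q,L): 
    c,s=np.cos(q[2]),np.sin(q[2]); L=np.float64(L); return np.c_[q[0]+c*L[:,0]-s*L[:,1], q[1]+s*L[:,0]+c*L[:,1], L[:,2]]
def fit(obs,q0):
    f=lambda q: np.concatenate([(proj(p,pose(q,L))-uv).ravel() for p,L,uv in obs])
    r=least_squares(f,q0,loss="soft_l1",x_scale=[10,10,.1]); return r.x,f(r.x)
E
cat > f1.py <<'E'
from fit import *
T=eyes.capture("top"); S=eyes.capture("side")
tc=lambda *a:np.array(a)/2+[70,110]; sc=lambda *a:np.array(a)/2.2+[160,120]
U=lambda x,y,z:[x*117.5,y*105,z]
u,r=fit([(T,[U(1,1,110),U(1,-1,110),U(-1,-1,110),U(-1,1,110),[-153.5,50,86],[-153.5,-50,86]],tc([222,58],[369,36],[396,188],[248,213],[290,241],[364,230])),
 (S,[U(-1,1,110),U(-1,-1,110),U(1,-1,110),U(-1,-1,0),[-153.5,50,86],[-153.5,-50,86]],sc([200,117],[287,181],[420,134],[285,247],[189,153],[233,186]))],[650,150,0.1])
print("unit",u.round(3),r.round(1))
B=lambda x,y,z:[x*55,y*105,z]
q,r=fit([(T,[B(1,1,22),B(1,-1,22),B(-1,-1,22),B(-1,1,22)],tc([492,196],[635,222],[622,294],[480,266])),
 (S,[B(-1,1,22),B(1,-1,22),B(-1,-1,22)],sc([246,312],[384,408],[282,430]))],[550,-50,-0.15])
print("reader",q.round(3),r.round(1))
np.save("u.npy",u);np.save("r.npy",q)
def draw(im,p,q,L,col):
    for a,b in zip(*[proj(p,pose(q,l)) for l in L]): cv2.line(im,tuple((a*16).round().astype(int)),tuple((b*16).round().astype(int)),col,1,cv2.LINE_AA,4)
def box(x0,x1,y0,y1,z0,z1):
    c=[[x,y,z] for x in(x0,x1) for y in(y0,y1) for z in(z0,z1)]
    e=[(i,j) for i in range(8) for j in range(i) if bin(i^j).count("1")==1]
    return [[c[i] for i,j in e],[c[j] for i,j in e]]
out=[]
for p,(x,y,w,h) in((T,(170,110,230,160)),(S,(230,140,150,190))):
    im=cv2.resize(p["frame"],None,fx=1,fy=1)[:,:,::-1].copy()
    k=3; big=cv2.resize(im,None,fx=k,fy=k,interpolation=cv2.INTER_CUBIC)
    for qq,L,col in((u,box(-117.5,117.5,-105,105,0,110),(0,0,255)),(u,box(-158.5,-148.5,-50,50,81,91),(0,255,0)),(q,box(-55,55,-105,105,0,22),(0,0,255)),(q,box(-33,33,51,85,22,102),(0,255,0)),(q,box(-33,33,-85,-51,22,102),(0,255,0))):
        for a,b in zip(*[proj(p,pose(qq,l)) for l in L]):
            a,b=[(v+.5)*k-.5 for v in(a,b)]; cv2.line(big,tuple((a*16).round().astype(int).tolist()),tuple((b*16).round().astype(int).tolist()),col,1,cv2.LINE_AA,4)
    out.append(big[y*k:(y+h)*k,x*k:(x+w)*k])
cv2.imwrite("pics/ov_t.png",out[0]);cv2.imwrite("pics/ov_s.png",out[1])
for n in ["mug","jar","tape","gel","pencup","stapler"]:
    d=nets.spot_in(n,T)
    if d: R=d[0]["rect"]; print(n,onz(T,[(R[0]+R[2])/2,(R[1]+R[3])/2],30).round())
E
python3 f1.py
```

```text
unit [7.24987e+02 1.75588e+02 1.86000e-01] [ 0.1 -0.5 -0.7 -2.3  0.9  0.8  0.1  2.   1.8 -1.6  0.  -2.6 -3.3 -1.5
 -3.2 -0.4  2.  -0.7 -3.3  2.9  0.9 -0.2 -0.6 -0.3]
reader [ 5.65579e+02 -1.81410e+02 -1.97000e-01] [ 0.5 -0.9 -0.4 -0.   0.3  0.8 -0.3  0.5 -1.1 -2.   0.7  3.1  0.4 -0.7]
mug [796. -90.  30.]
jar [ 732. -210.   30.]
tape [591. 442.  30.]
gel [ 709. -378.   30.]
pencup [478. 516.  30.]
stapler [ 611. -425.   30.]
```

View pics/ov_t.png

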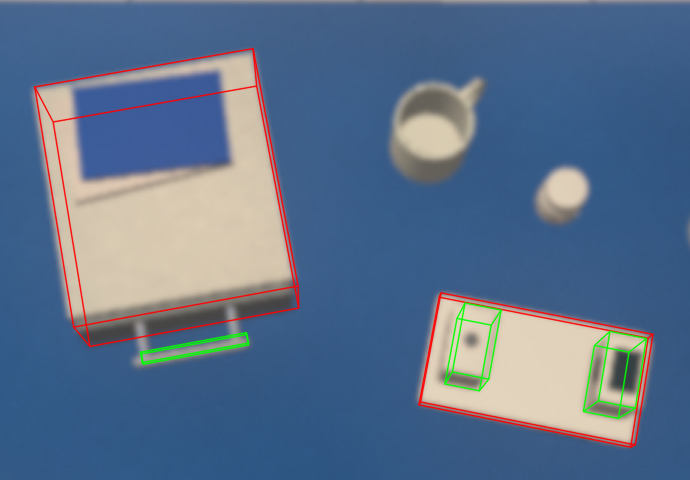

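View pics/ov_s.png

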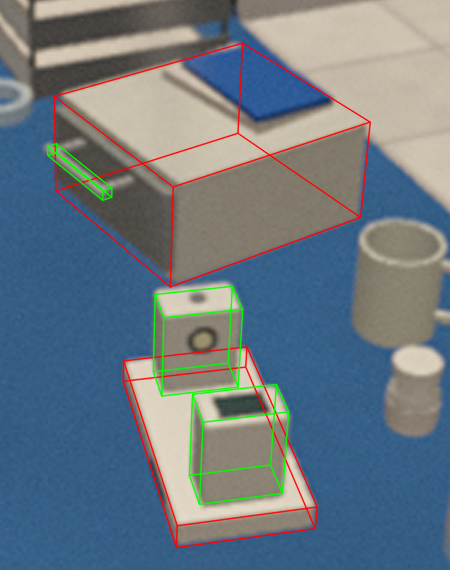

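```bash
cat > f2.py <<'E'
from fit import *
from scipy.optimize import minimize
T=eyes.capture("top"); S=eyes.capture("side")
def G(p,s):
    g=cv2.GaussianBlur(p["frame"].astype(np.float32),(0,0),s); 
    m=np.sqrt(sum(cv2.Sobel(g,cv2.CV_32F,1,0)**2+cv2.Sobel(g,cv2.CV_32F,0,1)**2 for _ in [0]).sum(2)); return np.minimum(m,np.percentile(m,98))
def seg(a,b): return np.linspace(a,b,40)
def score(q,obs,g):
    return -np.mean([cv2.remap(g[id(p)],*[v.astype(np.float32).reshape(-1,1) for v in proj(p,pose(q,seg(a,b))).T],cv2.INTER_LINEAR).mean() for p,a,b in obs])
def run(obs,q):
    for s in(2.5,1.2):
        g={id(p):G(p,s) for p in(T,S)}
        for st in([12,12,.06],[4,4,.02]):
            sim=np.vstack([q]+[q+np.eye(3)[i]*st[i]*sg for i,sg in((0,1),(1,-1),(2,-1))]); r=minimize(score,q,args=(obs,g),method="Nelder-Mead",options=dict(initial_simplex=sim)); q=r.x
    return q,r.fun
U=lambda x,y,z:[x*117.5,y*105,z]
both=[(U(-1,1,110),U(-1,-1,110)),(U(-1,1,110),U(1,1,110)),(U(1,-1,110),U(-1,-1,110)),(U(-1,-1,0),U(-1,1,0)),(U(1,1,110),U(1,-1,110))]
ou=[(T,a,b) for a,b in both]+[(S,a,b) for a,b in both[:3]+both[3:4]+[(U(-1,-1,0),U(-1,-1,110)),(U(-1,-1,0),U(1,-1,0))]]
u0=np.load("u.npy")
for d in([0,0,0],[0,0,-.03]): print("both",run(ou,u0+d))
print("T",run([o for o in ou if o[0] is T],u0)); print("S",run([o for o in ou if o[0] is S],u0))
B=lambda x,y,z:[x*55,y*105,z]
e=[(B(1,1,22),B(1,-1,22)),(B(1,1,22),B(-1,1,22)),(B(1,-1,22),B(-1,-1,22)),(B(-1,-1,22),B(-1,1,22))]
orr=[(T,a,b) for a,b in e]+[(S,e[2][0],e[2][1]),(S,*e[3]),(S,B(-1,-1,0),B(-1,1,0)),(S,B(-1,-1,0),B(1,-1,0))]
r0=np.load("r.npy")
for o in(orr,[o for o in orr if o[0] is T],[o for o in orr if o[0] is S]): print("reader",run(o,r0))
u=run(ou,u0)[0]; np.save("u.npy",u); np.save("r.npy",run(orr,r0)[0])
b=pose(u,[[-153.5,0,86]])[0]; print("bar",b, "beam",np.load("r.npy"))
k=3; im=cv2.resize(T["frame"][:,:,::-1],None,fx=k,fy=k,interpolation=cv2.INTER_CUBIC)
for L in [x[1:] for x in ou if x[0] is T]+[([-153.5,-50,86],[-153.5,50,86])]:
    a,c=[tuple(((v+.5)*k-.5).round().astype(int).tolist()) for v in proj(T,pose(u,L))]; cv2.line(im,a,c,(0,0,255),1)
cv2.imwrite("pics/ov2.png",im[340:720,500:850])
E
python3 f2.py
```

```text
both (array([7.32222100e+02, 1.78448061e+02, 1.74969001e-01]), np.float64(-187.78134155273438))
both (array([7.32260104e+02, 1.78360191e+02, 1.75264278e-01]), np.float64(-187.7876434326172))
T (array([7.23143736e+02, 1.77485853e+02, 1.75223569e-01]), np.float64(-217.75332641601562))
S (array([7.33007835e+02, 1.77452044e+02, 1.68372863e-01]), np.float64(-192.16357421875))
reader (array([ 5.67167932e+02, -1.80773417e+02, -2.03439426e-01]), np.float64(-264.5653076171875))
reader (array([ 5.64613275e+02, -1.81183600e+02, -2.11638425e-01]), np.float64(-283.90753173828125))
reader (array([ 5.68008719e+02, -1.80075661e+02, -2.00344480e-01]), np.float64(-253.1363525390625))
bar [581.06574817 151.72714754  86.        ] beam [ 5.67167932e+02 -1.80773417e+02 -2.03439426e-01]
```

View pics/ov2.png

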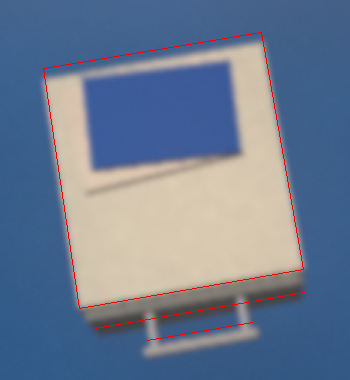

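Run:
```python
from fit import *
T=eyes.capture("top"); S=eyes.capture("side")
for n,p,pts in(("T",T,[[215.2,230.5],[252.2,224.6]]),("S",S,[[246.5,189.8],[265.7,203.6]])):
    a,b=[onz(p,q,86) for q in pts]; print(n,a.round(1),b.round(1),((a+b)/2).round(1),np.linalg.norm(a-b),np.arctan2(-(b-a)[0],(b-a)[1]*-1)*-1)
```

```text
T [560.4 200.7  86. ] [577.2  97.5  86. ] [568.8 149.1  86. ] 104.60281744135622 0.16095030989466194
S [563.  194.2  86. ] [585.8 100.7  86. ] [574.4 147.5  86. ] 96.237721647247 0.2386253086489063
```

```bash
cat > plan.py <<'E'
from h import *
from scipy.spatial.transform import Rotation as R
def rot(psi): return R.from_euler("z",psi)*R.from_quat([1,0,0,0])   # tool down, tool x at yaw psi
def now():
    s=telemetry.sense(); w,x,y,z=s["ee_rot"]; return np.array(s["eef_pos"]),R.from_quat([x,y,z,w]),s
def yaw(r): v=r.as_matrix()[:,0]; return np.arctan2(v[1],v[0])
def plan(*goals):
    p,r,s=now(); print("t",s["time_s"],"tcp",p.round(1),"yaw",round(yaw(r),3),"F",np.round(s["force"],1),"open",round(s["grip_width"],3),"tilt",np.round(r.as_matrix()[:,2],3))
    for g in goals:
        P,q=np.float64(g[:3]),rot(g[3]); d0=r.inv().apply(P-p); w0=(r.inv()*q).as_rotvec()
        n=max(1,int(np.ceil(max(abs(d0).max()/119,abs(w0).max()/.49)-1e-6))); dp=(P-p)/n; psi0=yaw(r)
        dpsi=(g[3]-psi0+np.pi)%(2*np.pi)-np.pi
        for i in range(n):
            P1=p+dp; q1=rot(psi0+dpsi*(i+1)/n); print(g,(r.inv().apply(P1-p)/120).round(3).tolist(),((r.inv()*q1).as_rotvec()/.5).round(3).tolist(),"rows",int(np.ceil(np.linalg.norm(dp)/50)))
            p,r=P1,q1
E
python3 -c "
from plan import *
plan((571,148,175,1.746))"
```

```text
t 1.7 tcp [ 156.  -501.3  204.8] yaw 0.302 F [ 0.2  0.9 -0.3] open 1.003 tilt [-0.  0. -1.]
(571, 148, 175, 1.746) [0.982, -0.828, 0.05] [-0.0, 0.0, -0.578] rows 4
(571, 148, 175, 1.746) [1.177, -0.514, 0.05] [0.0, 0.0, -0.578] rows 4
(571, 148, 175, 1.746) [1.275, -0.157, 0.05] [0.0, 0.0, -0.578] rows 4
(571, 148, 175, 1.746) [1.267, 0.213, 0.05] [0.0, 0.0, -0.578] rows 4
(571, 148, 175, 1.746) [1.154, 0.564, 0.05] [0.0, 0.0, -0.578] rows 4
```

```bash
sed -i 's#abs(d0).max()/119#np.linalg.norm(d0)/119#' plan.py; python3 -c "
from plan import *
plan((571,148,175,1.746))"
```

```text
t 1.7 tcp [ 156.  -501.3  204.8] yaw 0.302 F [ 0.2  0.9 -0.3] open 1.003 tilt [-0.  0. -1.]
(571, 148, 175, 1.746) [0.701, -0.591, 0.035] [-0.0, 0.0, -0.413] rows 3
(571, 148, 175, 1.746) [0.808, -0.435, 0.035] [0.0, 0.0, -0.413] rows 3
(571, 148, 175, 1.746) [0.88, -0.26, 0.035] [0.0, 0.0, -0.413] rows 3
(571, 148, 175, 1.746) [0.914, -0.075, 0.035] [0.0, 0.0, -0.413] rows 3
(571, 148, 175, 1.746) [0.91, 0.114, 0.035] [0.0, 0.0, -0.413] rows 3
(571, 148, 175, 1.746) [0.867, 0.298, 0.035] [0.0, 0.0, -0.413] rows 3
(571, 148, 175, 1.746) [0.788, 0.47, 0.035] [0.0, 0.0, -0.413] rows 3
```

>>> {"op": "drive_tool", "data": {"series": "0.7 -0.59 0.035 0 0 -0.413 0.38;0.7 -0.59 0.035 0 0 -0.413 0.38;0.7 -0.59 0.035 0 0 -0.413 0.38;0.7 -0.59 0.035 0 0 -0.413 0.38"}}

```text
time_s: 2.1
eef_pos: [215.9, -408.0, 201.0]
ee_rot: [0.0, 0.968, 0.252, -0.0]
force: [-0.2, -0.2, -0.3]
grip_width: 0.382
```

>>> {"op": "drive_tool", "data": {"series": "0.81 -0.435 0.035 0 0 -0.413 0.38;0.81 -0.435 0.035 0 0 -0.413 0.38;0.81 -0.435 0.035 0 0 -0.413 0.38;0.81 -0.435 0.035 0 0 -0.413 0.38"}}

```text
time_s: 2.5
eef_pos: [275.6, -315.2, 197.0]
ee_rot: [0.001, 0.936, 0.351, -0.0]
force: [0.2, -0.5, 0.1]
grip_width: 0.38
```

>>> {"op": "drive_tool", "data": {"series": "0.88 -0.26 0.035 0 0 -0.413 0.38;0.88 -0.26 0.035 0 0 -0.413 0.38;0.88 -0.26 0.035 0 0 -0.413 0.38;0.88 -0.26 0.035 0 0 -0.413 0.38"}}

```text
time_s: 2.9
eef_pos: [335.0, -223.1, 192.7]
ee_rot: [0.001, 0.895, 0.446, -0.0]
force: [0.3, 0.5, -0.3]
grip_width: 0.383
```

>>> {"op": "drive_tool", "data": {"series": "0.914 -0.075 0.035 0 0 -0.413 0.38;0.914 -0.075 0.035 0 0 -0.413 0.38;0.914 -0.075 0.035 0 0 -0.413 0.38;0.914 -0.075 0.035 0 0 -0.413 0.38"}}

```text
time_s: 3.3
eef_pos: [394.3, -131.4, 188.3]
ee_rot: [0.001, 0.845, 0.535, -0.001]
force: [-0.4, -0.0, -0.0]
grip_width: 0.384
```

>>> {"op": "drive_tool", "data": {"series": "0.91 0.114 0.035 0 0 -0.413 0.38;0.91 0.114 0.035 0 0 -0.413 0.38;0.91 0.114 0.035 0 0 -0.413 0.38;0.91 0.114 0.035 0 0 -0.413 0.38"}}

```text
time_s: 3.7
eef_pos: [453.5, -39.9, 183.6]
ee_rot: [0.001, 0.785, 0.619, -0.001]
force: [0.4, -0.1, -0.7]
grip_width: 0.38
```

```bash
python3 -c "
from plan import *
plan((571,148,175,1.746),(571,148,67,1.746))"
```

```text
t 3.7 tcp [453.5 -39.9 183.6] yaw 1.335 F [ 0.4 -0.1 -0.7] open 0.38 tilt [-0.001 -0.003 -1.   ]
(571, 148, 175, 1.746) [0.876, 0.293, 0.033] [-0.0, 0.006, -0.411] rows 3
(571, 148, 175, 1.746) [0.797, 0.466, 0.036] [0.0, 0.0, -0.411] rows 3
(571, 148, 67, 1.746) [0.0, 0.0, 0.9] [0.0, 0.0, 0.0] rows 3
```

>>> {"op": "drive_tool", "data": {"series": "0.876 0.29 0.033 0 0.006 -0.411 0.38;0.876 0.29 0.033 0 0.006 -0.411 0.38;0.876 0.29 0.033 0 0.006 -0.411 0.38;0.876 0.29 0.033 0 0.006 -0.411 0.38"}}

```text
time_s: 4.1
eef_pos: [512.1, 52.6, 179.0]
ee_rot: [-0.0, 0.718, 0.696, -0.001]
force: [-0.2, -0.2, -0.6]
grip_width: 0.383
```

>>> {"op": "drive_tool", "data": {"series": "0.797 0.456 0.3 0 0 -0.411 0.36;0.797 0.456 0.3 0 0 -0.411 0.36;0.797 0.456 0.3 0 0 -0.411 0.36;0.797 0.456 0.3 0 0 -0.411 0.36;0.797 0.456 0.3 0 0 -0.411 0.36"}}

```text
time_s: 4.6
eef_pos: [569.7, 143.9, 143.4]
ee_rot: [0.0, 0.644, 0.765, -0.001]
force: [-1.4, -0.3, 0.3]
grip_width: 0.362
```

Run:
```python
from plan import *
plan((569.5,148,67,1.746))
ims=[]
for n in("top","side"):
    p=eyes.capture(n); uv=proj(p,[[570,148,86]])[0]; x,y=(uv-[38,45]).astype(int)
    ims.append(cv2.resize(p["frame"][y:y+90,x:x+80,::-1],None,fx=5,fy=5,interpolation=cv2.INTER_CUBIC))
cv2.imwrite("pics/a6.png",np.hstack(ims))
```

```text
t 4.6 tcp [569.7 143.9 143.4] yaw 1.741 F [-1.4 -0.3  0.3] open 0.362 tilt [-0.001 -0.001 -1.   ]
(569.5, 148, 67, 1.746) [0.035, 0.005, 0.637] [-0.002, 0.002, -0.009] rows 2
```

View pics/a6.png

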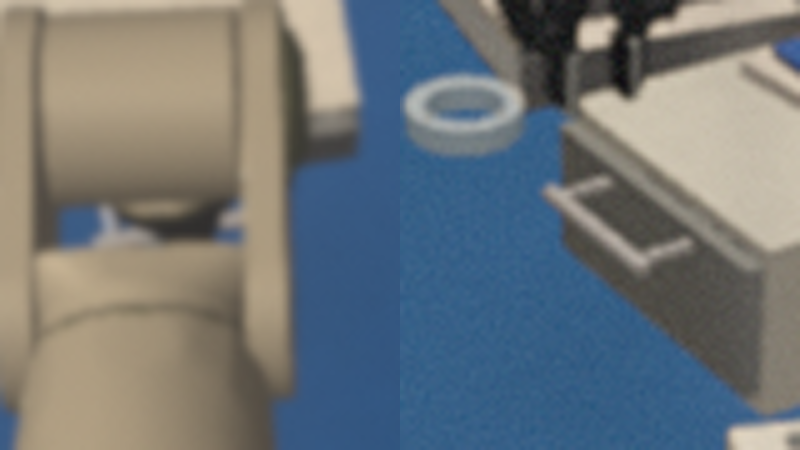

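Run:
```python
from plan import *
p=eyes.capture("side"); x,y=(proj(p,[[570,148,86]])[0]-[38,45]).astype(int)
f=lambda u,v:((u-400+.5)/5-.5+x,(v+.5)/5-.5+y)
a,b=[onz(p,f(*q),86) for q in((548,190),(645,263))]; print(a,b,(a+b)/2,np.linalg.norm(a-b))
g=lambda X:((proj(p,X)-[x,y]+.5)*5-.5+[400,0]).round()
u=np.array([np.cos(.175),np.sin(.175),0])
print("tips",g([np.array([569.7,143.9,z])+k*u for z in(143.4,151) for k in(-29,-15,15,29)]))
print("bar",g([[570,148,86]]))
```

```text
[561.96142141 202.35682875  86.        ] [583.7210452  103.89347018  86.        ] [572.84123331 153.12514947  86.        ] 100.8390510044785
tips [[550. 158.]
 [572. 152.]
 [618. 139.]
 [639. 133.]
 [550. 146.]
 [572. 140.]
 [618. 127.]
 [639. 121.]]
bar [[594. 231.]]
```

>>> {"op": "drive_tool", "data": {"series": "0.035 0.005 0.2 0 0 -0.009 0.36;0.035 0.005 0.35 0 0 -0.009 0.36;0.035 0.005 0.42 0 0 -0.009 0.36;0.035 0.005 0.42 0 0 -0.009 0.36"}}

```text
time_s: 5.15
eef_pos: [569.3, 148.1, 93.0]
ee_rot: [-0.0, 0.643, 0.766, -0.001]
force: [0.6, -0.2, 1.1]
grip_width: 0.358
```

Run:
```python
from plan import *
plan((569.5,148,67,1.746))
p=eyes.capture("side"); uv=proj(p,[[570,148,86]])[0]; x,y=(uv-[38,40]).astype(int)
cv2.imwrite("pics/a7.png",cv2.resize(p["frame"][y:y+70,x:x+80,::-1],None,fx=8,fy=8,interpolation=cv2.INTER_CUBIC))
print(((proj(p,[[570,148,86]])-[x,y]+.5)*8).round(), ((proj(p,[telemetry.sense()["eef_pos"]])-[x,y]+.5)*8).round())
```

```text
t 5.15 tcp [569.3 148.1  93. ] yaw 1.746 F [ 0.6 -0.2  1.1] open 0.358 tilt [-0.001 -0.001 -1.   ]
(569.5, 148, 67, 1.746) [-0.001, 0.002, 0.217] [-0.002, 0.002, -0.001] rows 1
[[311. 330.]] [[310. 310.]]
```

View pics/a7.png

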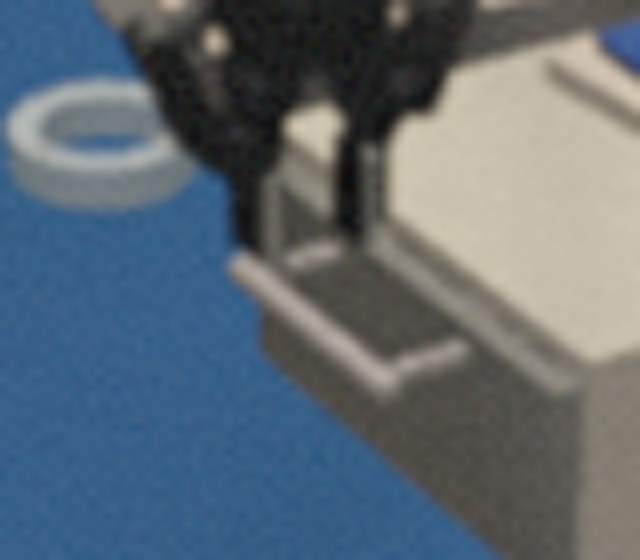

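>>> {"op": "drive_tool", "data": {"series": "0 0 0.13 0 0 0 0.36;0 0 0.26 0 0 0 0.36;0 0 0.26 0 0 0 0.36"}}

```text
time_s: 5.5
eef_pos: [569.4, 148.0, 62.2]
ee_rot: [-0.0, 0.643, 0.766, -0.001]
force: [1.2, -0.1, -0.3]
grip_width: 0.359
```

>>> {"op": "drive_tool", "data": {"series": "0 0 0 0 0 0 0.2;0 0 0 0 0 0 0;0 0 0 0 0 0 0;0 0 0 0 0 0 0", "newtons": 40}}

```text
time_s: 5.9
eef_pos: [570.6, 148.0, 64.4]
ee_rot: [0.001, 0.643, 0.766, 0.001]
force: [-0.9, 0.3, 6.3]
grip_width: 0.001
```

Run:
```python
from plan import *
plan((569.5,148,67,1.746)); print(telemetry.sense()["wrist_torque"])
p=eyes.capture("side"); uv=proj(p,[[570,148,86]])[0]; x,y=(uv-[38,40]).astype(int)
cv2.imwrite("pics/a8.png",cv2.resize(p["frame"][y:y+70,x:x+80,::-1],None,fx=8,fy=8,interpolation=cv2.INTER_CUBIC))
print(((proj(p,[telemetry.sense()["eef_pos"]])-[x,y]+.5)*8).round())
```

```text
t 5.9 tcp [570.6 148.   64.4] yaw 1.745 F [-0.9  0.3  6.3] open 0.001 tilt [ 0.003 -0.001 -1.   ]
(569.5, 148, 67, 1.746) [0.001, -0.009, -0.022] [0.005, 0.003, -0.001] rows 1
[-0.08640318  0.07017807 -0.01987074]
[[313. 382.]]
```

View pics/a8.png

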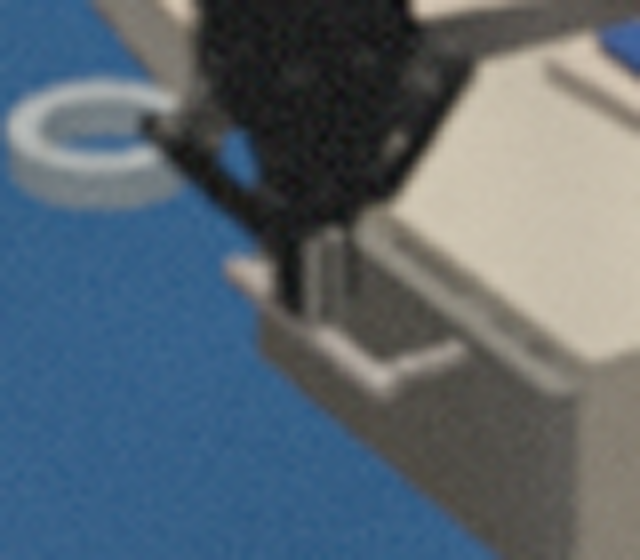

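>>> {"op": "drive_tool", "data": {"series": "0 0 -0.2 0 0 0 0;0 0 -0.25 0 0 0 0.36;0 -0.009 -0.25 0 0 0 0.36;0 -0.009 -0.25 0 0 0 0.36;0 -0.009 -0.1 0 0 0 0.36;0 -0.009 0 0 0 0 0.36;0 -0.009 0.08 0 0 0 0.36;0 -0.009 0.17 0 0 0 0.36;0 -0.009 0.17 0 0 0 0.36"}}

```text
time_s: 6.85
eef_pos: [568.7, 147.7, 42.3]
ee_rot: [0.0, 0.643, 0.766, -0.0]
force: [-0.4, 0.3, 0.2]
grip_width: 0.36
```

>>> {"op": "drive_tool", "data": {"series": "0 0 0 0 0 0 0.2;0 0 0 0 0 0 0;0 0 0 0 0 0 0;0 0 0 0 0 0 0", "newtons": 40}}

```text
time_s: 7.25
eef_pos: [568.9, 147.8, 42.6]
ee_rot: [0.001, 0.643, 0.766, -0.0]
force: [1.6, -0.2, -1.5]
grip_width: 0.097
```

>>> {"op": "drive_tool", "data": {"series": "0 -0.05 0 0 0 0 0;0 -0.15 0 0 0 0 0;0 -0.3 0 0 0 0 0;0 -0.45 0 0 0 0 0;0 -0.6 0 0 0 0 0;0 -0.75 0 0 0 0 0;0 -0.9 0 0 0 0 0;0 -1 0 0 0 0 0;0 -1 0 0 0 0 0"}}

```text
time_s: 8.15
eef_pos: [448.9, 126.0, 42.6]
ee_rot: [0.0, 0.643, 0.766, -0.001]
force: [-1.0, -5.5, -3.6]
grip_width: 0.102
```

>>> {"op": "drive_tool", "data": {"series": "0 -0.06 0 0 0 0 0;0 -0.12 0 0 0 0 0;0 -0.15 0 0 0 0 0;0 -0.18 0 0 0 0 0;0 -0.18 0 0 0 0 0;0 -0.18 0 0 0 0 0"}}

```text
time_s: 8.75
eef_pos: [433.9, 123.1, 43.0]
ee_rot: [0.006, 0.643, 0.766, 0.005]
force: [36.1, 10.2, -35.4]
grip_width: 0.098
```

>>> {"op": "drive_tool", "data": {"series": "0 0 0 0 0 0 0;0 0 0 0 0 0 0;0 0 0 0 0 0 0.36;0 0 0 0 0 0 0.36;0 0 0 0 0 0 0.36"}}

```text
time_s: 9.25
eef_pos: [433.6, 123.2, 43.2]
ee_rot: [0.006, 0.643, 0.766, 0.005]
force: [-0.4, 0.2, 0.3]
grip_width: 0.361
```

>>> {"op": "drive_tool", "data": {"series": "0 0 -0.2 0 0 0 0.36;0 0 -0.5 0 0 0 0.36;0 0 -0.8 0 0 0 0.36;0 0 -1 0 0 0 0.5;0 0 -1 0 0 0 1"}}

```text
time_s: 9.75
eef_pos: [433.0, 123.3, 166.3]
ee_rot: [0.008, 0.643, 0.766, 0.007]
force: [1.0, -0.5, -1.5]
grip_width: 0.656
```

```bash
python3 -c "
from plan import *
plan((400,-110,185,.5))"
```

```text
t 9.75 tcp [433.  123.3 166.3] yaw 1.744 F [ 1.  -0.5 -1.5] open 0.656 tilt [ 0.021  0.    -1.   ]
(400, -110, 185, 0.5) [-0.623, -0.201, -0.054] [0.043, -0.002, 0.83] rows 2
(400, -110, 185, 0.5) [-0.651, 0.066, -0.052] [0.0, 0.0, 0.83] rows 2
(400, -110, 185, 0.5) [-0.569, 0.323, -0.052] [0.0, 0.0, 0.83] rows 2
```

>>> {"op": "drive_tool", "data": {"series": "-0.623 -0.2 -0.1 0.043 0 0.4 1;-0.623 -0.2 -0.1 0.043 0 0.83 1;-0.623 -0.2 -0.1 0.043 0 0.83 1;-0.623 -0.2 -0.1 0.043 0 0.83 1"}}

```text
time_s: 10.15
eef_pos: [421.6, 45.0, 177.5]
ee_rot: [-0.001, 0.788, 0.616, -0.0]
force: [-1.2, 0.1, 0.4]
grip_width: 1.002
```

>>> {"op": "drive_tool", "data": {"series": "-0.65 0.066 -0.05 0 0 0.83 1;-0.65 0.066 -0.05 0 0 0.83 1;-0.65 0.066 -0.05 0 0 0.83 1;-0.65 0.066 -0.05 0 0 0.83 1"}}

```text
time_s: 10.55
eef_pos: [410.2, -32.6, 182.9]
ee_rot: [-0.001, 0.898, 0.441, -0.001]
force: [0.3, -0.3, 0.4]
grip_width: 0.999
```

>>> {"op": "drive_tool", "data": {"series": "-0.57 0.32 -0.05 0 0 0.7 1;-0.57 0.32 -0.05 0 0 0.7 1;-0.57 0.32 -0.05 0 0 0.7 1;-0.57 0.32 -0.05 0 0 0.7 1"}}

```text
time_s: 10.95
eef_pos: [398.7, -109.8, 188.4]
ee_rot: [-0.001, 0.96, 0.28, -0.001]
force: [-0.1, 0.1, -0.0]
grip_width: 1.001
```

Run:
```python
from plan import *
plan()
c=np.array([433.8+36*.984+70*.984,123+106*.18,56]); ims=[]; print("guess",c)
for n in("top","side"):
    p=eyes.capture(n); x,y=(proj(p,[c])[0]-[40,45]).astype(int)
    for t in("cell_mid","short_mid","holder","window_a","drawer","drawer_bar"):
        print(n,t,[(np.round(r["rect"],1).tolist(),round(r["confidence"],2)) for r in nets.spot_in(t,p)[:2]])
    print(n,"origin",x,y); ims.append(cv2.resize(p["frame"][y:y+90,x:x+80,::-1],None,fx=5,fy=5,interpolation=cv2.INTER_CUBIC)); save(p,n+"9.png")
cv2.imwrite("pics/a9.png",np.hstack(ims))
```

```text
t 10.95 tcp [ 398.7 -109.8  188.4] yaw 0.568 F [-0.1  0.1 -0. ] open 1.001 tilt [-0.003  0.002 -1.   ]
guess [538.104 142.08   56.   ]
top cell_mid [([219.1, 233.3, 262.2, 250.1], 0.55)]
top short_mid [([182.0, 129.0, 272.2, 284.2], 0.7)]
top holder [([219.5, 230.7, 260.9, 251.5], 0.7)]
top window_a [([199.0, 203.7, 274.2, 282.7], 0.35)]
top drawer [([199.4, 205.3, 275.5, 282.1], 0.97), ([397.8, 168.4, 429.6, 199.9], 0.43)]
top drawer_bar [([202.9, 204.7, 276.2, 281.8], 0.87)]
top origin 196 194
side cell_mid [([244.1, 204.8, 256.1, 223.1], 0.71), ([359.1, 254.9, 376.5, 286.4], 0.18)]
side short_mid [([178.9, 137.2, 201.9, 179.4], 0.43)]
side holder [([246.7, 218.5, 259.5, 224.8], 0.63)]
side window_a []
side drawer [([206.8, 186.9, 289.9, 247.8], 0.68)]
side drawer_bar [([202.9, 184.8, 285.9, 247.4], 0.83)]
side origin 204 163
```

View pics/a9.png

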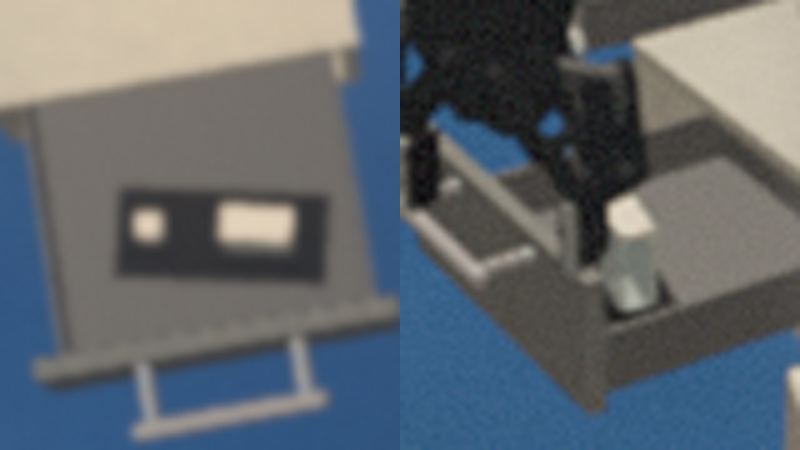

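```bash
cat > m.py <<'E'
from plan import *
def blob(p,z,x0,y0,x1,y1,f,k=6):
    im=cv2.resize(p["frame"],None,fx=k,fy=k,interpolation=cv2.INTER_CUBIC)[y0*k:y1*k,x0*k:x1*k].astype(int)
    m=f(im).astype(np.uint8); n,l,s,c=cv2.connectedComponentsWithStats(m)
    for i in sorted(range(1,n),key=lambda i:-s[i,4])[:2]:
        pts=np.argwhere(l==i)[:,::-1]; P=lambda q:(np.float64(q)+.5)/k-.5+[x0,y0]
        W=np.float32([onz(p,P(q),z)[:2] for q in pts[::5]]); (cx,cy),(w,h),a=cv2.minAreaRect(W); bx=cv2.boxPoints(((cx,cy),(w,h),a)); e=max((bx[1]-bx[0],bx[2]-bx[1]),key=np.linalg.norm)
        print("z",z,"mean",W.mean(0).round(1),"rect c",round(cx,1),round(cy,1),"size",round(w,1),round(h,1),"yaw long",round(np.arctan2(e[1],e[0])%np.pi,3))
E
python3 - <<'E'
from m import *
T=eyes.capture("top")
for th in(125,150): print(th); blob(T,84,215,228,268,254,lambda i:i.min(2)>th)
print("holder"); blob(T,36,210,222,268,258,lambda i:i.max(2)<75)
S=eyes.capture("side")
for th in(140,165): print("side",th); blob(S,84,240,198,262,216,lambda i:i.min(2)>th)
bar=lambda u,v:((u+.5)/5-.5+196,(v+.5)/5-.5+194)
a,b=[onz(T,bar(*q),86) for q in((136,434),(326,397))]; print("bar",(a+b)/2,np.linalg.norm(a-b))
E
```

```text
125
z 84 mean [538.6 112.6] rect c 538.5 112.6 size 41.4 21.8 yaw long 1.497
z 84 mean [538.2 172.7] rect c 538.0 172.6 size 15.1 15.3 yaw long 1.589
150
z 84 mean [538.8 112.3] rect c 538.6 112.4 size 38.1 18.1 yaw long 1.512
z 84 mean [538.3 172.6] rect c 538.2 172.6 size 11.7 11.6 yaw long 0.0
holder
z 36 mean [534.3 136.2] rect c 538.2 134.1 size 118.3 49.8 yaw long 1.531
side 140
z 84 mean [540.3 107.5] rect c 539.7 108.9 size 42.3 22.2 yaw long 1.537
side 165
z 84 mean [539.8 108. ] rect c 539.2 109.3 size 37.3 19.4 yaw long 1.525
bar [432.23244476 124.66610822  86.        ] 105.99839374604248
```

```bash
python3 -c "
from plan import *
plan((538.3,111.8,150,1.52),(538.3,111.8,75,1.52))"
```

```text
t 11.75 tcp [ 398.8 -110.2  188.8] yaw 0.563 F [-0.5 -0.2 -0.2] open 1.001 tilt [-0.002  0.002 -1.   ]
(538.3, 111.8, 150, 1.52) [0.657, -0.314, 0.108] [-0.005, 0.001, -0.638] rows 2
(538.3, 111.8, 150, 1.52) [0.722, -0.093, 0.108] [0.0, 0.0, -0.638] rows 2
(538.3, 111.8, 150, 1.52) [0.715, 0.139, 0.108] [0.0, 0.0, -0.638] rows 2
(538.3, 111.8, 75, 1.52) [0.0, 0.0, 0.625] [0.0, 0.0, 0.0] rows 2
```

>>> {"op": "drive_tool", "data": {"series": "0.657 -0.314 0.108 -0.005 0 -0.638 0.53;0.657 -0.314 0.108 -0.005 0 -0.638 0.53;0.657 -0.314 0.108 -0.005 0 -0.638 0.53;0.657 -0.314 0.108 -0.005 0 -0.638 0.53"}}

```text
time_s: 12.15
eef_pos: [445.2, -35.9, 175.7]
ee_rot: [-0.0, 0.904, 0.427, -0.001]
force: [0.4, -0.4, 0.4]
grip_width: 0.532
```

>>> {"op": "drive_tool", "data": {"series": "0.722 -0.093 0.108 0 0 -0.638 0.53;0.722 -0.093 0.108 0 0 -0.638 0.53;0.722 -0.093 0.108 0 0 -0.638 0.53;0.722 -0.093 0.108 0 0 -0.638 0.53"}}

```text
time_s: 12.55
eef_pos: [491.4, 37.5, 162.6]
ee_rot: [-0.0, 0.825, 0.565, -0.001]
force: [-0.6, -0.3, -1.1]
grip_width: 0.53
```

>>> {"op": "drive_tool", "data": {"series": "0.715 0.139 0.108 0 0 -0.638 0.53;0.715 0.139 0.108 0 0 -0.638 0.53;0.715 0.139 0.108 0 0 -0.638 0.53;0.715 0.139 0.108 0 0 -0.638 0.53;0.715 0.139 0.108 0 0 -0.638 0.53"}}

```text
time_s: 13.05
eef_pos: [537.6, 109.8, 150.1]
ee_rot: [-0.0, 0.726, 0.687, -0.001]
force: [-0.1, 0.8, 0.1]
grip_width: 0.526
```

```bash
python3 -c "
from plan import *
plan((538.3,111.8,70,1.52),(538.3,111.8,16,1.52))"
```

```text
t 13.05 tcp [537.6 109.8 150.1] yaw 1.515 F [-0.1  0.8  0.1] open 0.526 tilt [-0.001 -0.001 -1.   ]
(538.3, 111.8, 70, 1.52) [0.017, 0.005, 0.667] [-0.002, 0.002, -0.009] rows 2
(538.3, 111.8, 16, 1.52) [0.0, 0.0, 0.45] [0.0, 0.0, 0.0] rows 2
```

>>> {"op": "drive_tool", "data": {"series": "0.017 0.005 0.3 0 0 -0.009 0.53;0.017 0.005 0.55 0 0 -0.009 0.53;0.017 0.005 0.66 0 0 -0.009 0.53;0.017 0.005 0.66 0 0 -0.009 0.53"}}

```text
time_s: 13.45
eef_pos: [537.5, 110.8, 70.1]
ee_rot: [-0.001, 0.726, 0.688, -0.002]
force: [-0.7, -0.1, -0.1]
grip_width: 0.531
```

Run:
```python
from plan import *
plan((538.3,111.8,16,1.52))
S=eyes.capture("side"); x,y,k=220,170,8
cv2.imwrite("pics/a10.png",cv2.resize(S["frame"][y:y+70,x:x+80,::-1],None,fx=k,fy=k,interpolation=cv2.INTER_CUBIC))
P=np.array(telemetry.sense()["eef_pos"]); j=np.array([np.cos(-.05),np.sin(-.05),0])
print("tips+26",((proj(S,[P+[0,0,26]+t*j for t in(-22,0,22)])-[x,y]+.5)*k).round().tolist()); print("cap",((proj(S,[[538.3,111.8,84]])-[x,y]+.5)*k).round())
```

```text
t 13.45 tcp [537.5 110.8  70.1] yaw 1.518 F [-0.7 -0.1 -0.1] open 0.531 tilt [-0.004 -0.001 -1.   ]
(538.3, 111.8, 16, 1.52) [0.009, 0.008, 0.451] [-0.007, 0.002, -0.005] rows 2
tips+26 [[171.0, 266.0], [232.0, 256.0], [292.0, 245.0]]
cap [[231. 288.]]
```

View pics/a10.png

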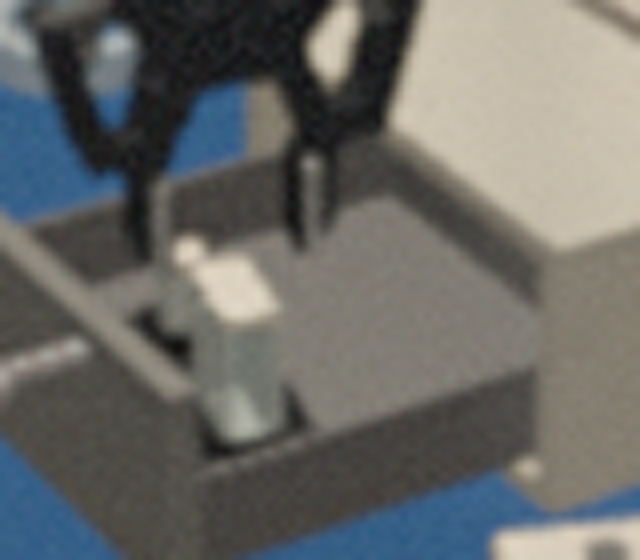

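>>> {"op": "drive_tool", "data": {"series": "0.005 0.008 0.15 -0.007 0.002 0 0.53;0.005 0.008 0.3 -0.007 0.002 0 0.53;0.005 0.008 0.45 -0.007 0.002 0 0.53;0.005 0.008 0.45 -0.007 0.002 0 0.53"}}

```text
time_s: 13.9
eef_pos: [541.9, 111.2, 18.6]
ee_rot: [0.003, 0.726, 0.688, 0.003]
force: [4.9, 0.1, -0.2]
grip_width: 0.531
```

>>> {"op": "drive_tool", "data": {"series": "0 0 0 0 0 0 0.4;0 0 0 0 0 0 0.3;0 0 0 0 0 0 0.2;0 0 0 0 0 0 0.15;0 0 0 0 0 0 0.1;0 0 0 0 0 0 0.1", "newtons": 30}}

```text
time_s: 14.5
eef_pos: [542.4, 111.1, 19.8]
ee_rot: [0.004, 0.726, 0.688, 0.004]
force: [-2.4, -0.3, 6.9]
grip_width: 0.232
```

>>> {"op": "drive_tool", "data": {"series": "0 0 -0.05 0 0 0 0.1;0 0 -0.12 0 0 0 0.1;0 0 -0.2 0 0 0 0.1;0 0 -0.3 0 0 0 0.1;0 0 -0.4 0 0 0 0.1;0 0 -0.4 0 0 0 0.1", "newtons": 40}}

```text
time_s: 15.1
eef_pos: [542.9, 111.2, 69.8]
ee_rot: [0.005, 0.726, 0.688, 0.005]
force: [0.0, -0.9, -0.5]
grip_width: 0.227
```

>>> {"op": "drive_tool", "data": {"series": "0 0 -0.2 0 0 0 0.1;0 0 -0.5 0 0 0 0.1;0 0 -0.8 0 0 0 0.1;0 0 -0.8 0 0 0 0.1;0 0 -0.8 0 0 0 0.1"}}

```text
time_s: 15.6
eef_pos: [541.6, 111.2, 165.8]
ee_rot: [0.005, 0.726, 0.688, 0.005]
force: [0.5, -0.1, -0.6]
grip_width: 0.232
```

Run:
```python
from plan import *
r=np.load("r.npy"); print(r)
plan((565.5,-181,155,1.367))
S=eyes.capture("side"); k=6
print([ (np.round(d["rect"],1).tolist(),round(d["confidence"],2)) for d in nets.spot_in("cell_mid",S)[:2]])
P=np.array(telemetry.sense()["eef_pos"]); x,y=(proj(S,[P])[0]-[45,50]).astype(int)
cv2.imwrite("pics/a11.png",cv2.resize(S["frame"][y:y+90,x:x+100,::-1],None,fx=k,fy=k,interpolation=cv2.INTER_CUBIC)); save(S,"s11.png")
print("org",x,y,"tip+26",((proj(S,[P+[0,0,26]])-[x,y]+.5)*k).round().tolist())
```

```text
[ 5.67167932e+02 -1.80773417e+02 -2.03439426e-01]
t 15.6 tcp [541.6 111.2 165.8] yaw 1.517 F [ 0.5 -0.1 -0.6] open 0.232 tilt [ 0.014 -0.    -1.   ]
(565.5, -181, 155, 1.367) [-0.807, 0.109, 0.031] [0.028, -0.002, 0.1] rows 2
(565.5, -181, 155, 1.367) [-0.8, 0.15, 0.03] [0.0, 0.0, 0.1] rows 2
(565.5, -181, 155, 1.367) [-0.792, 0.19, 0.03] [0.0, 0.0, 0.1] rows 2
[([246.1, 156.7, 257.4, 182.4], 0.77)]
org 204 129 tip+26 [[272.0, 258.0]]
```

View pics/a11.png

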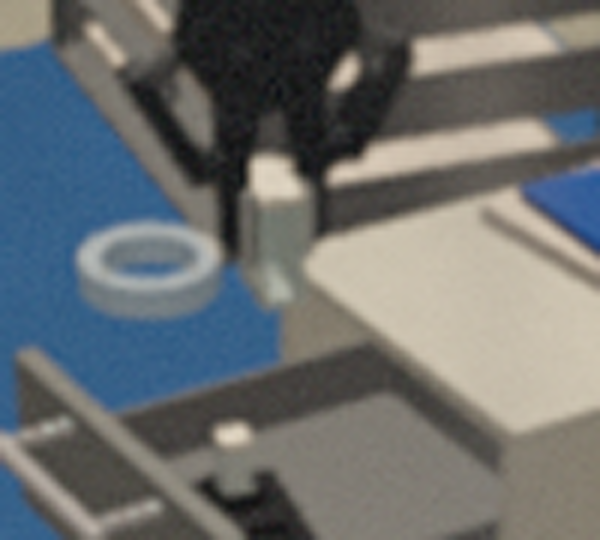

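>>> {"op": "drive_tool", "data": {"series": "-0.4 0.055 0.015 0.028 0 0.1 0.1;-0.807 0.109 0.031 0.028 0 0.1 0.1;-0.807 0.109 0.031 0.028 0 0.1 0.1;-0.807 0.109 0.031 0.028 0 0.1 0.1"}}

```text
time_s: 16.1
eef_pos: [548.3, 13.1, 159.5]
ee_rot: [-0.002, 0.743, 0.669, -0.001]
force: [0.5, 0.6, -0.1]
grip_width: 0.23
```

>>> {"op": "drive_tool", "data": {"series": "-0.3 0.05 0.03 0 0 0.1 0.1;-0.6 0.1 0.03 0 0 0.1 0.1;-0.8 0.15 0.03 0 0 0.1 0.1;-0.8 0.15 0.03 0 0 0.1 0.1"}}

```text
time_s: 16.5
eef_pos: [556.1, -85.5, 154.9]
ee_rot: [-0.003, 0.76, 0.649, -0.002]
force: [1.1, -0.3, -0.8]
grip_width: 0.231
```

```bash
python3 -c "
from plan import *
plan((566.3,-181,125,1.367))"
```

```text
t 16.5 tcp [556.1 -85.5 154.9] yaw 1.414 F [ 1.1 -0.3 -0.8] open 0.231 tilt [-0.006  0.002 -1.   ]
(566.3, -181, 125, 1.367) [-0.773, 0.21, 0.247] [-0.013, -0.001, 0.093] rows 3
```

>>> {"op": "drive_tool", "data": {"series": "-0.3 0.08 0.08 -0.013 0 0.05 0.1;-0.55 0.15 0.16 -0.013 0 0.093 0.1;-0.773 0.21 0.247 -0.013 0 0.093 0.1;-0.773 0.21 0.247 -0.013 0 0.093 0.1;-0.773 0.21 0.247 -0.013 0 0.093 0.1"}}

```text
time_s: 17.0
eef_pos: [566.3, -179.5, 124.5]
ee_rot: [-0.001, 0.775, 0.632, 0.0]
force: [0.5, -0.6, -0.6]
grip_width: 0.228
```

Run:
```python
from plan import *
from fit import pose
plan((566.3,-181,39,1.367))
S=eyes.capture("side"); k=7; P=np.array(telemetry.sense()["eef_pos"]); x,y,w,h=264,190,76,84
rs=[d["rect"] for d in nets.spot_in("cell_mid",S)[:2]]; print("cell rect",np.round(rs,1).tolist())
im=cv2.resize(S["frame"][y:y+h,x:x+w,::-1],None,fx=k,fy=k,interpolation=cv2.INTER_CUBIC)
c=np.array([P[0],P[1],P[2]+36.2]); psi=yaw(now()[1])
def box(q,x0,x1,y0,y1,z0,z1,col):
    C=[[a,b,z] for a in(x0,x1) for b in(y0,y1) for z in(z0,z1)]; U=((proj(S,pose(q,C))-[x,y]+.5)*k).round().astype(int).tolist(); 
    for i in range(8):
        for j in range(i):
            if bin(i^j).count("1")==1: cv2.line(im,tuple(U[i]),tuple(U[j]),col,1)
    return np.array(U)/k+[x,y]
u=box([c[0],c[1],psi],-20,20,-10,10,c[2]-28,c[2]+28,(0,255,0)); print("pred rect",u.min(0),u.max(0))
r=np.array([566.3,-181,-.2034])
for s in(1,-1): box(r,-33,33,min(51*s,85*s),max(51*s,85*s),22,102,(0,0,255))
cv2.imwrite("pics/a12.png",im); save(S,"s12.png")
```

```text
t 17.0 tcp [ 566.3 -179.5  124.5] yaw 1.368 F [ 0.5 -0.6 -0.6] open 0.228 tilt [-0.001  0.002 -1.   ]
(566.3, -181, 39, 1.367) [-0.013, 0.004, 0.712] [-0.003, -0.003, 0.002] rows 2
cell rect [[297.9, 221.6, 310.5, 248.5]]
pred rect [297.28571429 220.28571429] [310.71428571 250.71428571]
```

View pics/a12.png

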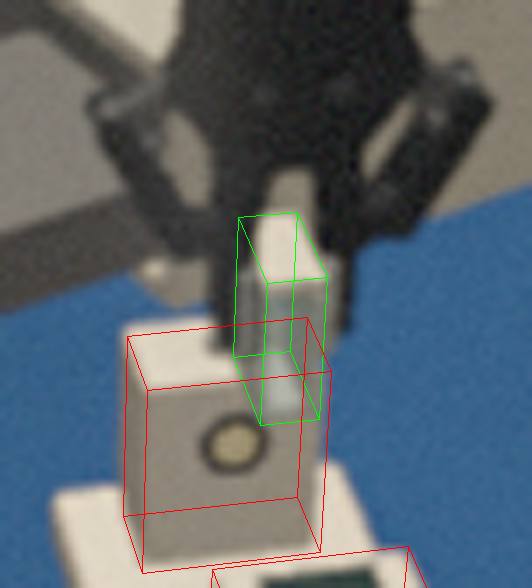

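```bash
cat > f3.py <<'E'
from plan import *
from fit import pose
from scipy.optimize import minimize
T=eyes.capture("top"); S=eyes.capture("side")
L=onz(S,[297.1,252.9],75); q=np.load("r.npy"); R2=lambda a:np.array([[np.cos(a),-np.sin(a)],[np.sin(a),np.cos(a)]])
print("lens",L.round(1),"-> beam mid if lens at y=51,48:",[(L[:2]-R2(-.2034)@[0,d]).round(1).tolist() for d in(51,48)])
T0=dict(T,frame=cv2.imread("pics/top0.png")[:,:,::-1]); S0=dict(S,frame=cv2.imread("pics/side0.png")[:,:,::-1])
def G(p,s):
    g=cv2.GaussianBlur(p["frame"].astype(np.float32),(0,0),s); m=np.sqrt((cv2.Sobel(g,cv2.CV_32F,1,0)**2+cv2.Sobel(g,cv2.CV_32F,0,1)**2).sum(2)); return np.minimum(m,np.percentile(m,99))
def score(q,obs,g): return -np.mean([cv2.remap(g[id(p)],*[v.astype(np.float32).reshape(-1,1) for v in proj(p,pose(q,np.linspace(a,b,40))).T],cv2.INTER_LINEAR).mean() for p,a,b in obs])
B=lambda x,y,z:[x*55,y*105,z]; H=lambda x,y,z:[x*33,y,z]
e=[(B(1,1,22),B(1,-1,22)),(B(1,1,22),B(-1,1,22)),(B(1,-1,22),B(-1,-1,22)),(B(-1,-1,22),B(-1,1,22))]
low=[(B(-1,-1,0),B(-1,1,0)),(B(-1,-1,0),B(1,-1,0))]
hs=[(H(-1,51,24),H(-1,51,100)),(H(1,51,24),H(1,51,100)),(H(-1,51,22),H(0,51,22))]
sets={"T base":[(T0,*a) for a in e],"T base lower front":[(T0,*a) for a in e[:3]+low[:1]],"S base":[(S0,*a) for a in e[2:]+low],"S base+head":[(S0,*a) for a in e[2:]+low+hs],"all":[(T0,*a) for a in e[:3]]+[(S0,*a) for a in e[2:]+low+hs]}
for n,o in sets.items():
    q=np.array([566,-181,-.2])
    for s in(2,1,.7):
        g={id(p):G(p,s) for p in(T0,S0)}; sim=np.vstack([q,q+[4,0,0],q+[0,-4,0],q+[0,0,-.03]]); r=minimize(score,q,args=(o,g),method="Nelder-Mead",options=dict(initial_simplex=sim)); q=r.x
    print(n,q.round(3),round(r.fun,1))
E
python3 f3.py
```

```text
lens [ 576.  -131.3   75. ] -> beam mid if lens at y=51,48: [[565.7, -181.2], [566.3, -178.3]]
T base [ 5.64906e+02 -1.80455e+02 -2.06000e-01] -378.8
T base lower front [ 5.66028e+02 -1.80924e+02 -2.04000e-01] -371.8
S base [ 5.6791e+02 -1.8002e+02 -2.0400e-01] -323.2
S base+head [ 5.66859e+02 -1.78749e+02 -1.93000e-01] -288.7
all [ 5.66049e+02 -1.79559e+02 -1.99000e-01] -308.5
```

>>> {"op": "drive_tool", "data": {"series": "-0.01 0.003 0.12 0 0 0 0.1;-0.01 0.003 0.24 0 0 0 0.1;-0.01 0.003 0.36 0 0 0 0.1;-0.01 0.003 0.48 0 0 0 0.1;-0.01 0.003 0.58 0 0 0 0.1;-0.01 0.003 0.66 0 0 0 0.1;-0.01 0.003 0.71 0 0 0 0.1;-0.01 0.003 0.71 0 0 0 0.1;-0.01 0.003 0.71 0 0 0 0.1"}}

```text
time_s: 18.1
eef_pos: [567.0, -181.0, 40.7]
ee_rot: [0.0, 0.775, 0.632, 0.001]
force: [0.6, -0.2, -0.9]
grip_width: 0.23
```

Run:
```python
from plan import *
from fit import pose
plan((566,-180.5,39,1.367))
S=eyes.capture("side"); save(S,"s13.png"); P=np.array(telemetry.sense()["eef_pos"]); c=P+[0,0,36.2]; psi=yaw(now()[1])
print("cell rect",[(np.round(d["rect"],1).tolist(),round(d["confidence"],2)) for d in nets.spot_in("cell_mid",S)[:2]])
U=proj(S,pose([c[0],c[1],psi],[[a,b,z] for a in(-20,20) for b in(-10,10) for z in(c[2]-28,c[2]+28)])); print("pred",U.min(0),U.max(0))
# cap: bright blob top
x0,y0,x1,y1,k=292,238,318,262,6
im=cv2.resize(S["frame"],None,fx=k,fy=k,interpolation=cv2.INTER_CUBIC)[y0*k:y1*k,x0*k:x1*k]
for th in(165,185):
    n,l,s,ce=cv2.connectedComponentsWithStats((im.min(2)>th).astype(np.uint8))
    for i in range(1,n):
        if s[i,4]>300:
            uv=(ce[i]+.5)/k-.5+[x0,y0]; print(th,s[i],uv.round(1),onz(S,uv,c[2]+28).round(1))
T=eyes.capture("top"); save(T,"t13.png")
for n in("drawer","short_mid","cell_mid","mug","jar"): print(n,[(np.round(d["rect"],1).tolist(),round(d["confidence"],2)) for d in nets.spot_in(n,T)[:1]])
```

```text
t 18.1 tcp [ 567.  -181.    40.7] yaw 1.369 F [ 0.6 -0.2 -0.9] open 0.23 tilt [ 0.001  0.    -1.   ]
(566, -180.5, 39, 1.367) [0.002, -0.009, 0.014] [0.002, -0.001, 0.004] rows 1
cell rect [([299.7, 249.5, 309.9, 268.9], 0.53)]
pred [296.08754547 249.63692163] [309.10516595 279.3156548 ]
165 [  49   74   51   64 2328] [303.4 255.5] [ 567.2 -183.6  105.1]
185 [  52   78   44   57 1752] [303.3 255.6] [ 567.  -183.6  105.1]
drawer [([198.5, 205.9, 276.0, 284.0], 0.58)]
short_mid [([421.6, 193.3, 446.7, 238.2], 0.54)]
cell_mid [([310.8, 208.9, 335.7, 244.9], 0.19)]
mug [([298.3, 138.4, 331.5, 174.4], 0.87)]
jar [([349.6, 165.7, 368.8, 187.1], 0.8)]
```

>>> {"op": "drive_tool", "data": {"series": "0.002 -0.012 0.016 0 0 0 0.1;0.002 -0.012 0.016 0 0 0 0.1;0.002 -0.012 0.016 0 0 0 0.1;0.002 -0.012 0.016 0 0 0 0.1;0.002 -0.012 0.016 0 0 0 0.1"}}

```text
time_s: 19.0
eef_pos: [565.5, -180.4, 38.5]
ee_rot: [0.0, 0.775, 0.632, 0.0]
force: [0.1, -0.4, -0.2]
grip_width: 0.23
```

Run:
```python
from plan import *
plan((566,-180.5,39,1.367)); T=eyes.capture("top"); S=eyes.capture("side")
for n in("mug","jar","gel","stapler","tape","pencup"): print(n,[(np.round(d["rect"]).tolist(),round(d["confidence"],2)) for d in nets.spot_in(n,T)[:1]])
for n in("short_mid","holder","drawer","cell_mid"): print(n,[(np.round(d["rect"]).tolist(),round(d["confidence"],2)) for d in nets.spot_in(n,S)[:2]])
import m; m.blob(T,62,210,222,268,258,lambda i:i.min(2)>125)
a=telemetry.sense(); print(np.abs(a["dq"]).max())
```

```text
t 19.0 tcp [ 565.5 -180.4   38.5] yaw 1.369 F [ 0.1 -0.4 -0.2] open 0.23 tilt [ 0.001  0.    -1.   ]
(566, -180.5, 39, 1.367) [0.0, 0.004, -0.004] [0.002, -0.001, 0.004] rows 1
mug [([298.0, 135.0, 333.0, 170.0], 0.81)]
jar [([348.0, 167.0, 369.0, 186.0], 0.75)]
gel [([399.0, 166.0, 432.0, 198.0], 0.66)]
stapler [([420.0, 194.0, 445.0, 239.0], 0.71)]
tape [([118.0, 212.0, 148.0, 239.0], 0.81)]
pencup [([84.0, 248.0, 125.0, 276.0], 0.72)]
short_mid [([201.0, 186.0, 285.0, 247.0], 0.61)]
holder [([237.0, 206.0, 260.0, 226.0], 0.63), ([362.0, 254.0, 379.0, 285.0], 0.58)]
drawer [([202.0, 187.0, 291.0, 247.0], 0.88), ([237.0, 206.0, 258.0, 227.0], 0.27)]
cell_mid [([297.0, 253.0, 310.0, 270.0], 0.65)]
z 62 mean [542.  174.9] rect c 542.1 174.9 size 14.8 15.1 yaw long 1.571
0.0011546414147350146
```

Everything sits where it should: the cell is centred, the drawer is out, and the short cuvette and other objects haven't moved. Handing in.

```bash
python3 -c "
from rig import ctrl; print(ctrl.finish_job())"
```

```text
the job is handed in; nothing more can be done
None
```

I pulled the drawer out to its stop, took the long cell by its frosted sides and handed in with it held upright in the reader's light path. No verdict was reported.

**Drawer:** the tool moved about 137 mm while gripping the bar, and a force of about 36 N then showed it was against the stop. Later pictures show it still out.

**Final pose:**
- The tool is at (565.5, -180.4), and my camera fits put the beam at about (566, -180.5). They spread about ±2 mm.
- The cell's centre height works out at about 75 mm.
- Tool tilt is about 0.001 rad, and the yaw is within about 0.01 rad of the beam.
- The gripper opening corresponds to about 20 mm, which is the cell's width. The wrist force is near zero and the arm is still.

**Other things:** in the last pictures the six desk objects are where they started, to within a few pixels. The short cuvette still stands in the holder.

**What went wrong or disagreed:**
- **Height reading:** the real fingertips sat about 26 mm higher than the reported tool position. My first close landed on top of the bar, with about 6 N. I corrected for the offset from then on, so the final height depends on it; the camera view of the held cell agreed.
- **Cell grasp:** going down over the cell, the tool was pushed about 4 mm sideways with about 5 N, probably by the finger linkage touching the drawer's front panel. The grasp still worked.
- **Cell position along the beam:** the side view put the cap about 3 mm from the tool position, well inside the 20 mm allowed.
- **Cuvette detection:** the network's box for the short cuvette was unreliable, so I relied on its bright cap in the picture.

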